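# Check the coolant tank's level with the dipstick

### The arm

A 7-joint arm with a two-finger parallel gripper is mounted at the origin on the work surface. World frame = base frame: x ahead of the robot, y to its left, z up, the work surface at z = 0. Lengths are in m, angles in rad, forces in N, time in s.
With the tool pointing down it reaches from about 0.425 to 0.925 m from the base axis. Payload 6.8 kg.
Tool frame: the origin (TCP) lies at the very end of the fingers, on their centre line; the grasp point (between the pads) lies 19 mm behind it; z points along the fingers, y is the line along which they close (so a half turn about z gives the same grasp; the last joint's range is limited). The gripper opens to 88 mm and grips with 3 to 60 N. Pads are 20 mm wide; open, the fingers measure 115 mm over their backs; the gripper's body (75 mm by 178 mm) begins 61 mm behind the grasp point.
Start: joints at [-1.216, 0.477, 0.022, 1.555, -0.011, 1.109, -0.083], TCP at [0.301, 0.604, 0.223] pointing down, gripper open.
Joint ranges: [-2.96, 2.96], [-0.34, 2.1], [-1.41, 1.46], [0.24, 2.44], [-1.37, 4.51], [0.17, 1.92], [-2.96, 2.96]. Speed limits (rad/s): [2.39, 2.39, 3.14, 3.14, 3.14, 3.14, 3.14].

### API

Orientations are given as a unit quaternion [x, y, z, w].
In Python, from bench import manip, capture, camera_info, ticket gives the robot as it stands.
- The arm moves only by the tool servo_tool, never from a script. Its arguments are lists of equal length, an entry for each row: "hand": the finger opening in mm, from 0 to 87.8; "xyz": the shift along the world's x, y, z in mm, a list of three; "turn": the turn, a rotation vector about the world's x, y, z in degrees, a list of three. A call has 1 to 8 rows; each row is the pose to reach, as a shift and turn from the pose commanded when the call began; what a row does not reach only later rows make up. A row lasts 1/8 s, in which the tool goes at most 62.5 mm and 10.7 degrees, less where a joint would pass 70% of its speed; a pose out of reach is approached as far as the arm can. A call with a gripper value outside its range is refused whole. The fingers move at their own pace and stop on an object; the grip force is fixed at half the most. Time passes only in rows, so rows that repeat a pose let the fingers close. It gives the time, the measured TCP pose, the force, the opening and the grip force at its end, in the units of the state.
- manip.observe(): the state, without advancing time (a new reading comes with each control period).
- capture(name): name is "scene" or "top" or "wrist"; returns the picture (480x640x3 uint8, red, green, blue); there is no depth.
- camera_info(name): a dict with "fovy" (degrees; the focal length in pixels is half the picture's height over the tangent of half this angle, whatever the lens; pixels are square), "cx", "cy" (the principal point, pixels), "extrinsics" (4x4, takes a point from world to camera coordinates). Camera axes: x right, y up, looking along -z (the intrinsics and any distortion apply to the point x, -y, -z); pixel columns grow to the right and rows downward; lengths in m; the calibration is good to about 2 mm. A picture is of the moment at which its call begins: read the wrist's pose just before it. camera_info takes no time and is no camera call; for the wrist camera it gives the pose at the moment of the call.
- ticket.job_done(): hands the job in; it is judged then, once.
The state is a dict: "time": time; "qpos": joint angles; "joint_velocities": joint speeds; "joint_torque": joint torques, N m; "tcp_pos": TCP position; "tcp_rot": TCP orientation; "force": force on the tool from outside, world axes, zero at the start; "ft_torque": the same for the moment, N m; "gripper_width": opening from 0.0 (shut) to 1.0 (fully open); "gripper_force": force on a finger pad.
Only numpy, scipy, OpenCV 4.12 (cv2) and the standard library are available. Lean on these libraries where they do the work, as an engineer would, in place of code of your own. Each camera call takes 0.05 s, during which the arm holds its last target. There are 200 camera calls.

### The job

Swing the latch on top of the coolant tank closed until its bar rests in the catch; then take the dipstick from its wooden rest, push it into the tank's slanted dip tube until the collar stops on the tube's mouth, keep it seated there for half a second, and draw it right out again. Finish while holding it, without putting it down or letting go: the dipstick level and still in the gripper, its tip about 120 mm above the middle of the white tile, touching nothing else, with the latch still closed. Leave the jar, the brush and the pliers where they are.

Things in the scene. Friction and masses are not known exactly. Their poses are not given: they have to be found in the camera images.
- tank: Grey steel coolant tank with a plain aluminium cover, fixed to the bench: 126 mm (x) by 176 mm (y) by 110 mm high. Origin: centre of its underside; z up. The dip tube sticks out of its +x side (away from the robot at yaw 0), the latch is on its top. It stands left or right of the white tile, turned by up to 20 degrees.
- dip_tube: Straight steel guide tube fixed to the tank, leaning 40 degrees up from level, its open mouth facing up and away from the tank's +x side. Bore 18 mm, outside diameter 26 mm, 50 mm long; below it is free space inside the tank. Origin: centre of the mouth (about 97 mm above the bench). Its own z axis points out of the mouth along the bore; the dipstick goes in along -z. Its y axis is level.
- latch (a joint): Angle of the latch bar about its upright hinge on the tank's top, rad: 0 = closed, the bar lying in the catch against its wall (a hard stop); positive = open, up to 1.5, swung counter-clockwise seen from above, towards the tank's +x side. It starts open by 0.7 to 1.35. It stays where it is left; moving it at the post takes about 1 N.
- latch_post (a point): Grasp point on the upright dark steel post of the latch bar: post 14 mm diameter, 40 mm tall; this point is 25 mm above the flat bar's upper face, 15 mm below the post's top, 147 mm above the bench, 60 mm from the hinge line. Bar 12 mm wide, 105 mm long. Closed, the post is over the tank's middle and the catch, a bracket 10 mm higher than the bar, begins 29 mm beyond the post.
- latch_hinge (a point): Point on the latch's upright hinge line, at the height of latch_post, on the tank's +y half: with the latch closed the bar runs from here along the tank's -y.
- rest: Wooden rest, fixed to the bench: base 190 by 70 by 8 mm and two supports: a 12 mm wide rib, 60 mm long, under the dipstick's handle (top 50 mm above the bench), and a notched post under the rod near its tip, whose two cheeks rise to 70 mm. Origin: underside, below the dipstick's collar; x runs along the dipstick, from tip to handle.
- stick_grip (a point): Middle of the dipstick's black handle, the place to grasp it (near its centre of mass). Handle: a bar 80 mm long (x), 18 mm wide (y), 20 mm high (z); at the start its axis is 60 mm above the bench. The point's axes are the dipstick's own: -x points to the tip, z is up as it lies in the rest. Dipstick about 0.09 kg.
- stick_collar (a point): Centre of the face of the dipstick's steel collar that looks to the tip and stops on the tube's mouth: collar 30 mm diameter, 8 mm thick, 60 mm from stick_grip towards the tip; the handle begins 20 mm behind this face. Axes as stick_grip.
- stick_tip (a point): Tip of the dipstick's round steel rod: rod 8 mm diameter, 80 mm long from the collar's face, tapered over the last 6 mm; 140 mm from stick_grip. At the start the tip points roughly to the robot. Axes as stick_grip.
- tile: White reading tile, fixed flat on the bench between tank and rest: 80 by 80 by 6 mm. Origin: centre of its underside, z up.
- jar_mid (a point): Bystander: small closed glass jar with brass lid, 52 mm diameter, 65 mm tall, standing on the bench; this point is half-way up.
- brush: Bystander: metal-handled flux brush with black bristles, 158 mm long, 8 mm thick, lying on the bench; origin on the underside near its middle, x along it.
- pliers: Bystander: small pliers about 140 mm long, 12 mm thick, lying on the bench; origin on the underside near the pivot, x along them.
Things that resemble listed ones, but are neither listed nor needed, are in the scene too. Of the things that look like the part that bears stick_grip, the largest one is meant. Several things have the shape of the tile; the one meant has the colours described above.

How it is judged:
By the outcome, as a careful person would: the job done as asked, in the order asked, and still so for the second after the job is handed in, while the arm keeps its last pose, push and grip.
It also fails if it takes over 72 s, if anything falls off the work surface, if the arm or the gripper's body presses on something with over 40 N, if the wrist force passes 120 N, or if a joint passes its speed limit or range.

## Working session

There is one attempt and no reset: what is moved stays moved. The work goes in short steps, Python scripts to look and compute and a tool call to move; the robot and the scene stay as the last step left them, time stands still between calls to the robot, and variables do not carry over. Pictures are saved under pics/ and viewed, at most 10 in all, crops included, and the job is handed in when it is done.

Besides the shell and the picture viewer there is one more tool, called as name(argument=value, ...), one argument or row to a line, values as JSON. servo_tool: Moves the arm, as the interface text tells. Its arguments: {"type":"object","properties":{"hand":{"type":"array"},"xyz":{"type":"array"},"turn":{"type":"array"}},"required":["hand","xyz","turn"]}

```bash
mkdir -p pics; ls; python3 - <<'E'
from bench import manip, capture, camera_info
import cv2,numpy as np
for n in("scene","top"):
    im=capture(n); cv2.imwrite(f"pics/{n}0.png",im[:,:,::-1])
    i=camera_info(n); print(n,{k:(np.round(v,4).tolist() if k=="extrinsics" else v) for k,v in i.items()})
i=camera_info("wrist");print(i)
s=manip.observe();print(s)
E
```

```text
pics
scene {'fovy': 56.46122330868488, 'cx': 326.2351877610338, 'cy': 237.83667433277662, 'extrinsics': [[0.6459, 0.7633, 0.0148, -0.3302], [-0.5467, 0.4489, 0.7069, 0.1811], [0.5329, -0.4647, 0.7072, -1.3194], [0.0, 0.0, 0.0, 1.0]]}
top {'fovy': 56.36986504776767, 'cx': 324.580280812541, 'cy': 241.73234596735665, 'extrinsics': [[0.0162, -0.9999, 0.0001, 0.0151], [0.9724, 0.0158, 0.2329, -0.5328], [-0.2328, -0.0037, 0.9725, -0.7956], [0.0, 0.0, 0.0, 1.0]]}
{'fovy': 68.07374031118086, 'cx': 319.89742800202396, 'cy': 244.30325883802152, 'extrinsics': array([[ 0.44642474,  0.89481897, -0.00199091, -0.67401758],
       [-0.86824987,  0.43262911, -0.2428461 ,  0.03001323],
       [-0.21644197,  0.11014112,  0.97006279, -0.3895431 ],
       [ 0.        ,  0.        ,  0.        ,  1.        ]])}
{'time': 0.1, 'qpos': array([-1.21613013,  0.47775822,  0.02236083,  1.55632178, -0.01149157,
        1.10931317, -0.08311491]), 'joint_velocities': array([-1.74235219e-03, -4.98861654e-04, -2.70794274e-05, -2.36114763e-03,
       -1.49010567e-03, -1.04255439e-03,  2.44441403e-04]), 'joint_torque': array([ 4.76902569e-03, -5.84087241e+01,  1.54017895e+00, -2.73309481e+01,
       -5.41915675e-02,  1.31270985e-02,  4.74562648e-05]), 'tcp_pos': array([0.30111883, 0.60351066, 0.22176497]), 'tcp_rot': array([ 2.29327287e-01,  9.73349011e-01, -8.26830643e-04, -1.23633322e-04]), 'force': array([-0.29188625, -0.46243025,  0.84097421]), 'ft_torque': array([-0.00016598, -0.03265612,  0.00372162]), 'gripper_force': 0.0, 'gripper_width': 0.9976074986115805}
```

View pics/top0.png

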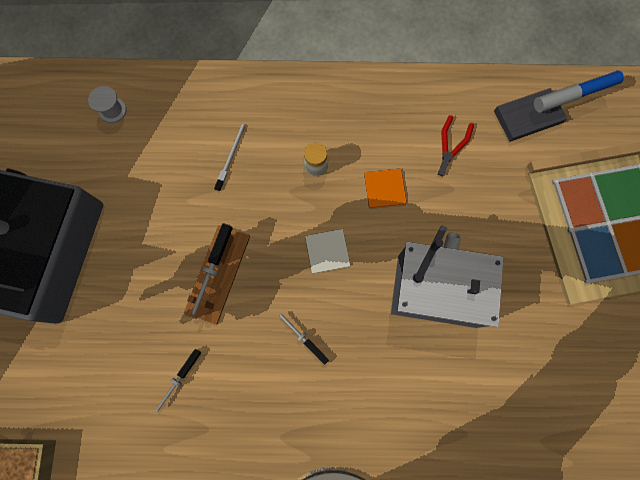

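View pics/scene0.png

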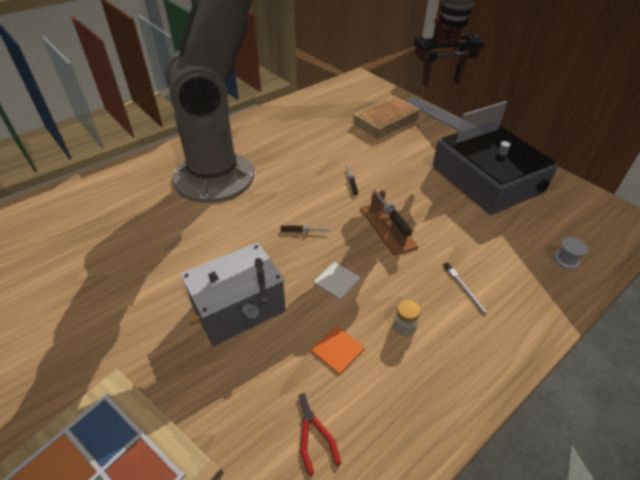

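The top view shows three dipstick look-alikes: in the wooden rest at (212,268), a smaller one at (180,378), and a smaller one at (305,338). The one in the rest is the largest, so I choose it. The tank is at (450,285), with the latch post near (440,235) and the tube at (452,240). The white tile is at (328,251) and the orange tile at (385,187) is not meant. The jar is at (316,158), the brush at (230,155) and the pliers at (455,145).

```bash
cat > h.py <<'E'
import numpy as np,cv2
from bench import manip,capture,camera_info
def cam(n):
    i=camera_info(n); return 240/np.tan(np.radians(i["fovy"])/2),i["cx"],i["cy"],np.array(i["extrinsics"])
def ray(c,px):
    f,cx,cy,E=c; d=np.array([(px[0]-cx)/f,-(px[1]-cy)/f,-1.]); R=E[:3,:3]
    return -R.T@E[:3,3], R.T@d
def onz(c,px,z):
    o,d=ray(c,px); return o+d*(z-o[2])/d[2]
def proj(c,p):
    f,cx,cy,E=c; q=E[:3,:3]@np.asarray(p,float)+E[:3,3]; return np.array([cx+f*q[0]/-q[2],cy-f*q[1]/-q[2]])
def tri(rays):
    A=np.zeros((3,3));b=np.zeros(3)
    for o,d in rays:
        d=d/np.linalg.norm(d);M=np.eye(3)-np.outer(d,d);A+=M;b+=M@o
    return np.linalg.solve(A,b)
def save(n,im,box=None,s=1):
    if box: im=im[box[1]:box[3],box[0]:box[2]]
    cv2.imwrite(f"pics/{n}.png",cv2.resize(im,None,fx=s,fy=s,interpolation=cv2.INTER_CUBIC)[:,:,::-1])
E
python3 - <<'E'
from h import *
im=cv2.imread("pics/top0.png")[:,:,::-1]
a=cv2.resize(im[215:335,175:275],None,fx=4,fy=4,interpolation=2); b=cv2.resize(im[215:335,385:515],None,fx=3,fy=3,interpolation=2)
a=cv2.copyMakeBorder(a,0,0,0,0,0); b=cv2.copyMakeBorder(b,0,120,0,0,0); save("crop1",np.hstack([a,b]))
c=cam("top")
print("robot base",proj(c,[0,0,0]))
for n,p,z in [("grip",(220,243),.06),("tile",(328,251),.006),("tankcorner",(407,243),.11),("c2",(503,256),.11),("c3",(498,326),.11),("c4",(398,313),.11),("jar",(316,154),.065)]: print(n,onz(c,p,z).round(3))
E
```

```text
robot base [333.06160881 541.64654883]
grip [0.527 0.225 0.06 ]
tile [0.527 0.017 0.006]
tankcorner [ 0.521 -0.125  0.11 ]
c2 [ 0.5   -0.297  0.11 ]
c3 [ 0.376 -0.279  0.11 ]
c4 [ 0.396 -0.106  0.11 ]
jar [0.713 0.044 0.065]
```

View pics/crop1.png

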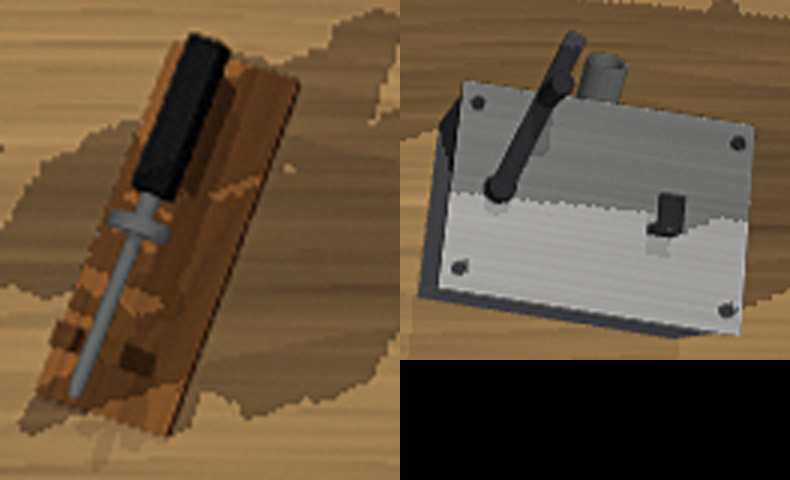

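The crop confirms the rested dipstick: black handle at about (220,243), collar at (210,271), tip at (194,312). The post top is near (439,242), the hinge near (418,278), the tube mouth near (453,236) and the catch near (473,288).

```bash
python3 - <<'E'
from h import *
from scipy.spatial.transform import Rotation as R
c=cam("top")
for n,p,z in [("posttop",(439,242.3),.162),("hinge",(418.3,278.3),.127),("mouth",(453.7,235.7),.097),("catch",(474,283),.132),("handle_end",(227,231),.06),("collar",(209.5,271),.06),("tip",(194.5,312.5),.06)]: print(n,onz(c,p,z).round(4))
s=manip.observe(); w=cam("wrist"); T=R.from_quat(s["tcp_rot"]).as_matrix()
E=w[3]; o=-E[:3,:3].T@E[:3,3]; print("T",T.round(3)); print("cam in tcp",(T.T@(o-s["tcp_pos"])).round(4)); print("look in tcp",(T.T@-E[2,:3]).round(3),"right",(T.T@E[0,:3]).round(3))
E
```

```text
posttop [ 0.5109 -0.1699  0.162 ]
hinge [ 0.4545 -0.1402  0.127 ]
mouth [ 0.5396 -0.2144  0.097 ]
catch [ 0.4471 -0.2347  0.132 ]
handle_end [0.5514 0.2128 0.06  ]
collar [0.4726 0.2407 0.06  ]
tip [0.3944 0.2626 0.06  ]
T [[-0.895  0.446 -0.001]
 [ 0.446  0.895 -0.002]
 [-0.    -0.002 -1.   ]]
cam in tcp [ 6.550e-02  1.000e-04 -1.621e-01]
look in tcp [-0.243 -0.     0.97 ] right [0. 1. 0.]
```

servo_tool(
  hand=[87,87,87,87,87,87,87,87],
  xyz=[
    [13,-56,10],
    [26,-113,20],
    [39,-170,30],
    [51,-227,40],
    [64,-284,50],
    [77,-340,60],
    [90,-397,70],
    [103,-454,78],
  ],
  turn=[
    [0,0,0],
    [0,0,0],
    [0,0,0],
    [0,0,0],
    [0,0,0],
    [0,0,0],
    [0,0,0],
    [0,0,0],
  ],
)

```text
time: 1.1
tcp_pos: [0.4044, 0.148, 0.3009]
tcp_rot: [0.229, 0.973, 0.0, 0.0]
force: [0.6, 0.3, -0.1]
gripper_width: 0.993
gripper_force: 0.0
```

```bash
python3 - <<'E'
from h import *
import pickle
s=manip.observe();print(s["time"],s["tcp_pos"].round(4),s["qpos"].round(3)); c=cam("wrist");im=capture("wrist");save("w1",im);pickle.dump(c,open("w1.pkl","wb"))
E
```

```text
1.1 [0.4044 0.148  0.3009] [-0.754 -0.026  0.256  2.014  0.007  1.152  0.606]
```

servo_tool(
  hand=[50,40,30,30,30,30,30,30],
  xyz=[
    [13,-56,0],
    [26,-113,0],
    [39,-170,0],
    [51,-227,0],
    [64,-284,0],
    [77,-340,0],
    [77,-340,0],
    [77,-340,0],
  ],
  turn=[
    [0,0,0],
    [0,0,0],
    [0,0,0],
    [0,0,0],
    [0,0,0],
    [0,0,0],
    [0,0,0],
    [0,0,0],
  ],
)

```text
time: 2.15
tcp_pos: [0.4812, -0.1893, 0.3002]
tcp_rot: [0.229, 0.973, 0.0, -0.001]
force: [-0.1, 0.7, 0.0]
gripper_width: 0.34
gripper_force: 0.0
```

```bash
python3 - <<'E'
from h import *
import pickle
s=manip.observe();print(s["time"],s["tcp_pos"].round(4),s["qpos"].round(3)); c=cam("wrist");im=capture("wrist");save("w2",im);pickle.dump(c,open("w2.pkl","wb"))
E
```

```text
2.15 [ 0.4812 -0.1893  0.3002] [-0.333  0.155  0.67   1.864 -0.105  1.159  1.482]
```

View pics/w2.png

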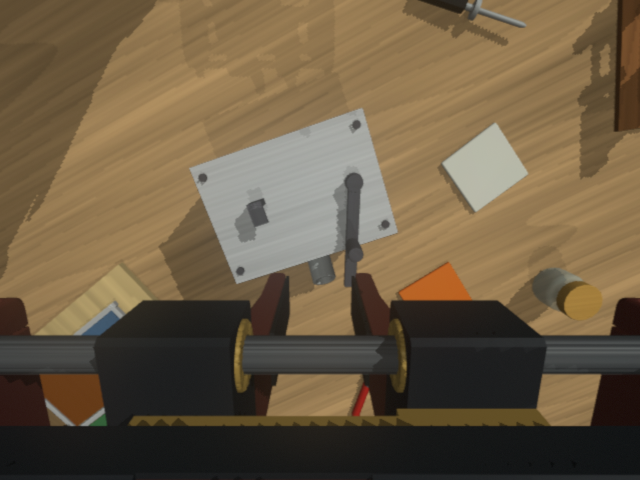

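The wrist view shows the tank cover corners at (190,169), (361,109), (397,233) and (238,283). The hinge is at (353,181), the post top at (356,253), the tube at about (321,268), and the white tile at (485,167).

```bash
python3 - <<'E'
from h import *
import pickle
c=pickle.load(open("w2.pkl","rb")); t=cam("top")
P=[onz(c,p,.11) for p in [(397,233),(238,283),(190,169),(361,109)]]
print(np.round(P,4))
for a,b in [(1,0),(2,3)]: print(np.degrees(np.arctan2(*(P[a]-P[b])[[0,1]]*[-1,-1])) , np.linalg.norm(P[a]-P[b]))
for a,b in [(3,0),(2,1)]: d=P[b]-P[a];print(np.degrees(np.arctan2(d[1],d[0])),np.linalg.norm(d))
print("ctr",np.mean(P,0).round(4))
print("post",onz(c,(356,253),.162).round(4),"hinge",onz(c,(353,181),.127).round(4))
print("mouth",onz(c,(323,270),.097).round(4),"tile",onz(c,(485,167),.006).round(4))
print("mouth tri",tri([ray(c,(322,270)),ray(t,(453.7,235.7))]).round(4),"post tri",tri([ray(c,(356,253)),ray(t,(439,242.3))]).round(4))
im=cv2.imread("pics/w2.png")[:,:,::-1]; a=cv2.resize(im[225:305,280:400],None,fx=6,fy=6,interpolation=2); save("crop2",a)
E
```

```text
[[ 0.5255 -0.1242  0.11  ]
 [ 0.5002 -0.2951  0.11  ]
 [ 0.3775 -0.2786  0.11  ]
 [ 0.4018 -0.107   0.11  ]]
8.403155507966433 0.17271668709429422
8.08624633195267 0.1733300992573185
-7.93012977928276 0.12480974360149792
-7.643942737961706 0.12385766092850051
ctr [ 0.4512 -0.2012  0.11  ]
post [ 0.5107 -0.1688  0.162 ] hinge [ 0.4568 -0.1428  0.127 ]
mouth [ 0.5311 -0.2106  0.097 ] tile [0.5273 0.019  0.006 ]
mouth tri [ 0.5348 -0.2126  0.0982] post tri [ 0.5097 -0.1687  0.1663]
```

View pics/crop2.png

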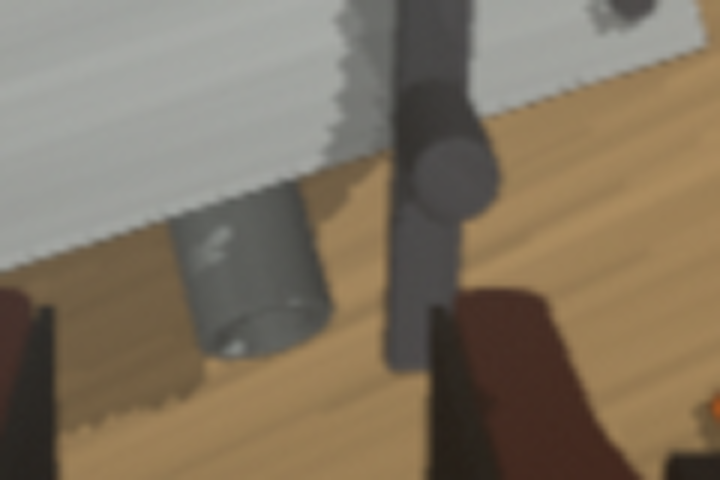

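servo_tool(
  hand=[30,30,30,30,30,30,30,30],
  xyz=[
    [15,10,-50],
    [30,20,-100],
    [30,20,-110],
    [30,20,-130],
    [30,20,-150],
    [30,20,-171],
    [30,20,-171],
    [30,20,-171],
  ],
  turn=[
    [0,0,0],
    [0,0,0],
    [0,0,0],
    [0,0,0],
    [0,0,0],
    [0,0,0],
    [0,0,0],
    [0,0,0],
  ],
)

```text
time: 3.2
tcp_pos: [0.512, -0.1702, 0.1313]
tcp_rot: [0.229, 0.973, 0.0, 0.001]
force: [0.6, 0.2, 0.2]
gripper_width: 0.341
gripper_force: 0.0
```

servo_tool(
  hand=[10,10,10,10],
  xyz=[
    [0,0,0],
    [0,0,0],
    [0,0,0],
    [0,0,0],
  ],
  turn=[
    [0,0,0],
    [0,0,0],
    [0,0,0],
    [0,0,0],
  ],
)

```text
time: 3.7
tcp_pos: [0.5118, -0.17, 0.1303]
tcp_rot: [0.229, 0.973, 0.0, 0.0]
force: [-1.7, 1.1, 6.0]
gripper_width: 0.152
gripper_force: 30.0
```

```bash
python3 - <<'E'
from h import *
s=manip.observe();print(s["time"],s["tcp_pos"].round(4),s["gripper_width"]*88,s["gripper_force"])
for n,(x,y) in dict(h=(.458,-.142)).items():
    d=s["tcp_pos"][:2]-[x,y]; a0=np.arctan2(d[1],d[0]); r=np.linalg.norm(d); a1=np.radians(-98); print(np.degrees(a0),r)
    for k in range(1,9):
        a=a0+(a1-a0)*k/8; print(k,(1000*(np.array([x,y])+.06*np.array([np.cos(a),np.sin(a)])-s["tcp_pos"][:2])).round(1), np.degrees(a-a0).round(1))
E
```

```text
3.7 [ 0.5118 -0.17    0.1303] 13.350511157457566 30.001254379749298
-27.51083081510445 0.060668799197272284
1 [-5.5 -7.5] -8.8
2 [-11.5 -14.5] -17.6
3 [-18.5 -20.5] -26.4
4 [-26.3 -25.3] -35.2
5 [-34.8 -28.9] -44.1
6 [-43.8 -31.1] -52.9
7 [-53. -32.] -61.7
8 [-62.2 -31.4] -70.5
```

servo_tool(
  hand=[18,18,18,18,18,18,18,18],
  xyz=[
    [0,0,0],
    [-5.5,-7.5,0],
    [-11.5,-14.5,0],
    [-18.5,-20.5,0],
    [-26.3,-25.3,0],
    [-34.8,-28.9,0],
    [-43.8,-31.1,0],
    [-53,-32,0],
  ],
  turn=[
    [0,0,0],
    [0,0,-8.8],
    [0,0,-17.6],
    [0,0,-26.4],
    [0,0,-35.2],
    [0,0,-44],
    [0,0,-52.9],
    [0,0,-61.7],
  ],
)

```text
time: 4.7
tcp_pos: [0.4582, -0.2019, 0.1296]
tcp_rot: [0.698, 0.716, 0.0, -0.0]
force: [1.4, 0.7, -0.4]
gripper_width: 0.206
gripper_force: 0.4
```

servo_tool(
  hand=[18,18,18,18],
  xyz=[
    [-3,0.2,0],
    [-6,0.4,0],
    [-9,0.6,0],
    [-9,0.6,0],
  ],
  turn=[
    [0,0,-3],
    [0,0,-6],
    [0,0,-8.8],
    [0,0,-8.8],
  ],
)

```text
time: 5.2
tcp_pos: [0.4491, -0.2013, 0.1295]
tcp_rot: [0.749, 0.663, -0.0, -0.0]
force: [0.3, 0.0, 0.3]
gripper_width: 0.208
gripper_force: 0.0
```

servo_tool(
  hand=[18,18],
  xyz=[
    [-2,0.3,0],
    [-2,0.3,0],
  ],
  turn=[
    [0,0,0],
    [0,0,0],
  ],
)

```text
time: 5.45
tcp_pos: [0.448, -0.2012, 0.1298]
tcp_rot: [0.749, 0.663, 0.0, 0.001]
force: [2.5, -0.8, -2.5]
gripper_width: 0.203
gripper_force: 1.5
```

servo_tool(
  hand=[18,18],
  xyz=[
    [-2,0.3,0],
    [-2,0.3,0],
  ],
  turn=[
    [0,0,0],
    [0,0,0],
  ],
)

```text
time: 5.7
tcp_pos: [0.4478, -0.2011, 0.1301]
tcp_rot: [0.749, 0.663, 0.001, 0.002]
force: [7.8, -1.1, -6.9]
gripper_width: 0.209
gripper_force: 4.3
```

servo_tool(
  hand=[18,18],
  xyz=[
    [-1,0.1,0],
    [-1,0.1,0],
  ],
  turn=[
    [0,0,0],
    [0,0,0],
  ],
)

```text
time: 5.95
tcp_pos: [0.4478, -0.2011, 0.1303]
tcp_rot: [0.749, 0.663, 0.001, 0.003]
force: [11.4, -1.6, -9.1]
gripper_width: 0.206
gripper_force: 5.6
```

servo_tool(
  hand=[32,32,32,60,87,87,87,87],
  xyz=[
    [5,0,0],
    [5,0,0],
    [5,0,50],
    [5,0,100],
    [10,50,135],
    [15,100,145],
    [20,155,150],
    [25,210,150],
  ],
  turn=[
    [0,0,0],
    [0,0,0],
    [0,0,0],
    [0,0,10],
    [0,0,20],
    [0,0,30],
    [0,0,40],
    [0,0,50],
  ],
)

```text
time: 6.95
tcp_pos: [0.4689, 0.0107, 0.2801]
tcp_rot: [0.396, 0.918, 0.001, -0.0]
force: [0.8, 0.1, 0.1]
gripper_width: 0.894
gripper_force: 0.0
```

servo_tool(
  hand=[87,87,87,87,87,87],
  xyz=[
    [10,55,0],
    [20,110,0],
    [30,165,0],
    [40,200,0],
    [40,200,0],
    [40,200,0],
  ],
  turn=[
    [0,0,10],
    [0,0,20],
    [0,0,29],
    [0,0,29],
    [0,0,29],
    [0,0,29],
  ],
)

```text
time: 7.7
tcp_pos: [0.509, 0.2077, 0.2793]
tcp_rot: [0.157, 0.988, -0.001, -0.0]
force: [-0.2, -0.0, -0.1]
gripper_width: 0.991
gripper_force: 0.0
```

```bash
python3 - <<'E'
from h import *
import pickle
s=manip.observe();print(s["time"],s["tcp_pos"].round(4),s["qpos"].round(3)); c=cam("wrist");im=capture("wrist");save("w3",im);pickle.dump(c,open("w3.pkl","wb"))
t=capture("top");save("top1",t); save("crop3",np.vstack([im[:,:],cv2.copyMakeBorder(cv2.resize(t[235:335,385:515],None,fx=1.2,fy=1.2),0,0,0,484,0)]))
E
```

```text
7.7 [0.509  0.2077 0.2793] [-1.102  0.258  0.734  1.825 -0.189  1.132  0.951]
```

View pics/crop3.png

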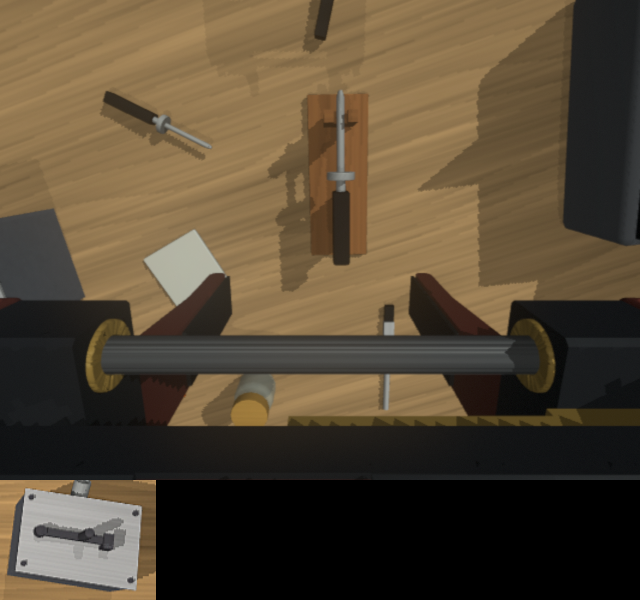

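The latch bar now lies in the catch. The dipstick stands nearly vertical in the wrist image: handle from (342,191) to (342,265), collar at (341,176), tip at (340,92).

```bash
python3 - <<'E'
from h import *
import pickle
from scipy.spatial.transform import Rotation as R
c=pickle.load(open("w3.pkl","rb")); im=cv2.imread("pics/w3.png")
v=im.max(2); 
m=((v<60)).astype(np.uint8); m[:, :300]=0;m[:,385:]=0;m[:185]=0;m[272:]=0
n,l,st,ce=cv2.connectedComponentsWithStats(m); k=1+np.argmax(st[1:,4]); print(st[k],ce[k])
ys,xs=np.where(l==k); pts=np.c_[xs,ys]; box=cv2.minAreaRect(pts.astype(np.float32)); print(box)
top,bot=ys.min(),ys.max(); xt=xs[ys<top+8].mean(); xb=xs[ys>bot-8].mean()
A=onz(c,(xt,top),.07);B=onz(c,(xb,bot+1),.07); d=B-A; print(A.round(4),B.round(4),np.linalg.norm(d),np.degrees(np.arctan2(d[1],d[0])))
tip=onz(c,(340.5,92),.06);col=onz(c,(341,176),.06);print("tip",tip.round(4),"col",col.round(4), np.linalg.norm(tip-col))
e=onz(c,((xt+xb)/2,(top+bot)/2),.07)-tip;print(np.degrees(np.arctan2(e[1],e[0])),np.linalg.norm(e[:2]), "mid",(A+B)/2)
s=manip.observe();T=R.from_quat(s["tcp_rot"]).as_matrix();print("tool y ang",np.degrees(np.arctan2(T[1,1],T[0,1])),s["tcp_pos"])
o,_=ray(c,(0,0));print("cam",o)
E
```

```text
[ 332  191   17   73 1171] [340.35781383 226.70367208]
((340.0, 227.0), (72.0, 16.0), 90.0)
[0.4872 0.2367 0.07  ] [0.563  0.2137 0.07  ] 0.07923289351213257 -16.823857378205336
tip [0.3944 0.2663 0.06  ] col [0.4734 0.2423 0.06  ] 0.08256987101805704
-17.468498484950658 0.13539249285315413 mid [0.52507508 0.22521386 0.07      ]
tool y ang 71.83891331940612 [0.50919124 0.20743602 0.27967298]
cam [0.446939   0.22831292 0.44138803]
```

```bash
python3 - <<'E'
from h import *
im=cv2.imread("pics/w3.png")[:,:,::-1]; im=np.clip(im[80:275,290:390].astype(float)*1.8,0,255).astype(np.uint8)
w=cv2.imread("pics/w1.png")[:,:,::-1]; s=cv2.imread("pics/scene0.png")[:,:,::-1][180:260,350:425]; s=np.clip(s.astype(float)*1.8,0,255).astype(np.uint8)
a=cv2.resize(im,None,fx=3,fy=3,interpolation=2);b=cv2.resize(s,None,fx=6,fy=6,interpolation=2);b=cv2.copyMakeBorder(b,0,585-480,0,0,0);save("crop4",np.hstack([a,b]))
E
```

```text
(no output)
```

View pics/crop4.png

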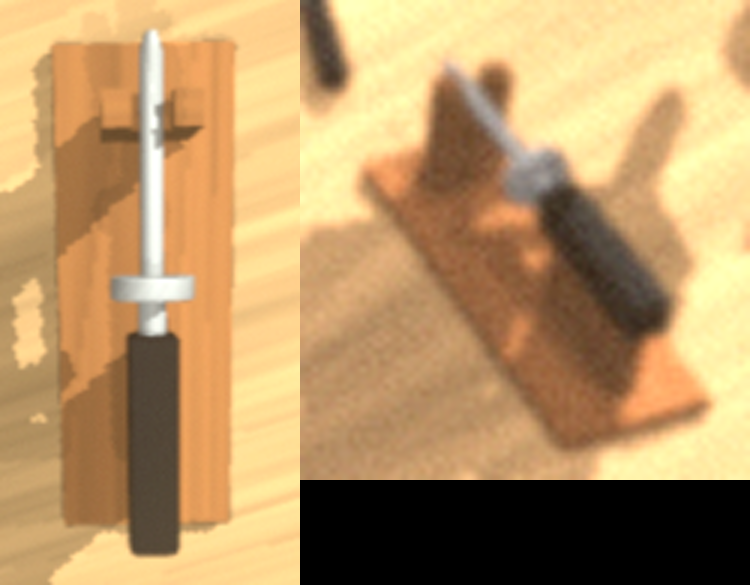

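The crop shows that the rib runs lengthwise under the handle, so the fingers have free room on both sides.

servo_tool(
  hand=[60,50,45,45,45,45,45,45],
  xyz=[
    [17,17,-50],
    [17,17,-100],
    [17,17,-150],
    [17,17,-190],
    [17,17,-215],
    [17,17,-238],
    [17,17,-238],
    [17,17,-238],
  ],
  turn=[
    [0,0,1],
    [0,0,1],
    [0,0,1],
    [0,0,1],
    [0,0,1],
    [0,0,1],
    [0,0,1],
    [0,0,1],
  ],
)

```text
time: 8.8
tcp_pos: [0.527, 0.2258, 0.0428]
tcp_rot: [0.148, 0.989, 0.0, 0.001]
force: [-0.2, 0.5, -0.0]
gripper_width: 0.515
gripper_force: 0.0
```

servo_tool(
  hand=[10,10,10,10,10,10],
  xyz=[
    [0,0,0],
    [0,0,0],
    [0,0,0],
    [0,0,0],
    [0,0,0],
    [0,0,0],
  ],
  turn=[
    [0,0,0],
    [0,0,0],
    [0,0,0],
    [0,0,0],
    [0,0,0],
    [0,0,0],
  ],
)

```text
time: 9.55
tcp_pos: [0.5265, 0.2265, 0.042]
tcp_rot: [0.148, 0.989, 0.0, 0.0]
force: [-1.9, -0.2, 6.5]
gripper_width: 0.206
gripper_force: 30.0
```

servo_tool(
  hand=[10,10,10,10,10],
  xyz=[
    [0,0,15],
    [0,0,40],
    [0,0,80],
    [0,0,130],
    [0,0,130],
  ],
  turn=[
    [0,0,0],
    [0,0,0],
    [0,0,0],
    [0,0,0],
    [0,0,0],
  ],
)

```text
time: 10.18
tcp_pos: [0.5288, 0.2269, 0.1759]
tcp_rot: [0.148, 0.989, 0.002, 0.003]
force: [-0.3, 0.6, -1.7]
gripper_width: 0.204
gripper_force: 30.0
```

```bash
python3 - <<'E'
from h import *
import pickle
from scipy.spatial.transform import Rotation as R
s=manip.observe();pickle.dump((s["tcp_pos"],s["tcp_rot"],cam("wrist")),open("w4.pkl","wb"))
w=capture("wrist");t=capture("top");sc=capture("scene")
for n,i in(("w4",w),("top4",t),("scene4",sc)): save(n,i)
T=R.from_quat(s["tcp_rot"]).as_matrix()
p=s["tcp_pos"]-.019*T[:,2]; ax=T[:,0]*np.sign(-T[0,0]); print("grip",p.round(4),"tipdir",ax.round(3))
for n in("top","scene","wrist"):
    c=cam(n);print(n,"grip",proj(c,p).round(1),"collar",proj(c,p+.06*ax).round(1),"tip",proj(c,p+.14*ax).round(1))
c2=pickle.load(open("w2.pkl","rb"));ct=cam("top");cs=cam("scene")
r=[ray(c2,(324.5,279.7)),ray(ct,(453.7,235.7))]
m=tri(r);print("mouth",m.round(4),[onz(c2,(324.5,279.7),.097).round(4),onz(ct,(453.7,235.7),.097).round(4)],"scene px",proj(cs,m).round(1))
C=np.array([.4512,-.2012]);y=np.radians(-8);Ri=np.array([[np.cos(y),np.sin(y)],[-np.sin(y),np.cos(y)]]);print("mouth in tank",Ri@(m[:2]-C))
f=lambda im,q,z,h:cv2.resize(im[int(q[1])-h:int(q[1])+h,int(q[0])-h:int(q[0])+h],(400,400),interpolation=2)
q=proj(ct,p+.08*ax);a=f(t,q,0,45);q=proj(cs,p+.08*ax);b=f(sc,q,0,45)
print(proj(ct,p+.08*ax),q); save("crop5",np.hstack([a,b]))
E
```

```text
grip [0.5287 0.2269 0.1949] tipdir [-0.956  0.293 -0.005]
top grip [199.9 223.1] collar [186.1 257.5] tip [166.9 305.3]
scene grip [409.6 179.3] collar [396.3 164.8] tip [380.2 147. ]
wrist grip [323.5 321.3] collar [324.  177.6] tip [324.8 -68.1]
mouth [ 0.5385 -0.2126  0.1044] [array([ 0.5417, -0.2141,  0.097 ]), array([ 0.5396, -0.2144,  0.097 ])] scene px [251.8 308. ]
mouth in tank [0.08803271 0.00083693]
[181.38812188 269.23818111] [392.13927688 160.15363869]
```

View pics/crop5.png

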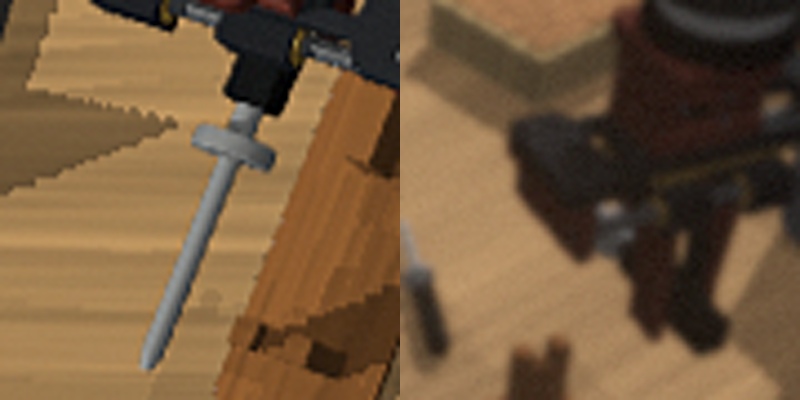

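The stick is held straight in the top crop: collar at about (188,258), tip at about (169,305), close to the prediction. The scene view shows its handle end and collar in the gripper.

```bash
cat >> h.py <<'E'
from scipy.spatial.transform import Rotation as R
MOUTH=np.array([.540,-.2139,.097])
def u(yaw=-8,el=40):
    y,e=np.radians([yaw,el]); return np.array([np.cos(e)*np.cos(y),np.cos(e)*np.sin(y),np.sin(e)])
def goal(tip,yaw=-8,el=40):
    a=u(yaw,el); z=-u(yaw,el+90); x=-a; M=np.c_[x,np.cross(z,x),z]   # tool axes; z away/down
    return tip+.14*a+.019*z, R.from_matrix(M)
def delta(tip,yaw=-8,el=40):
    s=manip.observe(); p,r=goal(tip,yaw,el); q=R.from_quat(s["tcp_rot"])
    return ((p-s["tcp_pos"])*1000).round(1), np.degrees((r*q.inv()).as_rotvec()).round(2)
E
python3 - <<'E'
from h import *
print(delta(MOUTH+.06*u()), delta(MOUTH+.02*u()), goal(MOUTH+.06*u())[0])
im=cv2.imread("pics/w4.png").astype(int)
for r in (20,60,100,177,215): 
    print(r, [int(x) for x in im[r,290:360].sum(1)//3][::3])
E
```

```text
(array([ 178.2, -463.2,   39.9]), array([ -8.65, -39.15,   8.64])) (array([ 147.9, -458.9,   14.1]), array([ -8.65, -39.15,   8.64])) [ 0.70381198 -0.23692227  0.21100268]
20 [130, 131, 131, 131, 128, 126, 103, 97, 116, 142, 159, 174, 161, 131, 121, 125, 126, 126, 124, 124, 126, 125, 126, 125]
60 [96, 94, 93, 91, 89, 92, 90, 95, 118, 142, 158, 171, 156, 127, 106, 109, 104, 109, 111, 104, 105, 109, 103, 121]
100 [69, 68, 63, 54, 54, 55, 57, 94, 117, 140, 157, 165, 151, 123, 58, 68, 100, 103, 102, 93, 101, 101, 105, 125]
177 [93, 101, 110, 117, 121, 126, 133, 139, 145, 148, 151, 154, 154, 150, 150, 156, 157, 149, 149, 144, 142, 130, 121, 128]
215 [74, 73, 74, 76, 73, 65, 76, 97, 116, 132, 146, 150, 151, 139, 111, 100, 104, 107, 110, 106, 108, 108, 144, 146]
```

servo_tool(
  hand=[10,10,10,10,10,10,10,10],
  xyz=[
    [10,-40,30],
    [30,-90,50],
    [52,-142,60],
    [74,-194,70],
    [96,-246,75],
    [118,-298,80],
    [140,-350,80],
    [160,-402,80],
  ],
  turn=[
    [0,0,0],
    [-1,-4.9,1],
    [-2.2,-9.8,2.2],
    [-3.2,-14.7,3.2],
    [-4.3,-19.6,4.3],
    [-5.4,-24.5,5.4],
    [-6.5,-29.4,6.5],
    [-7.6,-34.3,7.6],
  ],
)

```text
time: 11.32
tcp_pos: [0.6841, -0.1709, 0.2495]
tcp_rot: [0.076, 0.952, -0.02, 0.296]
force: [0.7, 1.8, -0.8]
gripper_width: 0.204
gripper_force: 30.0
```

servo_tool(
  hand=[10,10,10,10,10],
  xyz=[
    [10,-35,-15],
    [18,-61,-30],
    [18,-61,-40],
    [18,-61,-40],
    [18,-61,-40],
  ],
  turn=[
    [-1.05,-4.85,1],
    [-1.05,-4.85,1],
    [-1.05,-4.85,1],
    [-1.05,-4.85,1],
    [-1.05,-4.85,1],
  ],
)

```text
time: 11.95
tcp_pos: [0.7027, -0.2294, 0.2109]
tcp_rot: [0.066, 0.939, -0.022, 0.337]
force: [-0.1, 0.7, -1.2]
gripper_width: 0.204
gripper_force: 30.0
```

```bash
python3 - <<'E'
from h import *
s=manip.observe();print(s["time"],s["qpos"].round(3));print(delta(MOUTH+.06*u()),delta(MOUTH+.02*u()))
t=capture("top");sc=capture("scene");save("top5",t);save("scene5",sc)
Tm=R.from_quat(s["tcp_rot"]).as_matrix(); g=s["tcp_pos"]-.019*Tm[:,2]; tip=g+.14*Tm[:,0]
o=[]
for n,im in(("top",t),("scene",sc)):
    c=cam(n);q=proj(c,MOUTH);x,y=int(q[0])-40,int(q[1])-45;print(n,"org",x,y,"mouth",q.round(1),"tip",proj(c,tip).round(1),"collar",proj(c,g+.06*Tm[:,0]).round(1))
    o.append(cv2.resize(im[y:y+80,x:x+80],(400,400),interpolation=2))
save("crop6",np.hstack(o))
E
```

```text
11.95 [ 0.148  0.35   0.149  1.992 -0.863  0.18   2.507]
(array([ 1.1, -7.6,  0.1]), array([-0.24, -0.53, -0.02])) (array([-29.2,  -3.3, -25.6]), array([-0.24, -0.53, -0.02]))
top org 413 190 mouth [453.4 235.5] tip [457.6 206.2] collar [469.5 162.8]
scene org 212 266 mouth [252.1 311.1] tip [263.9 313. ] collar [278.1 321.3]
```

View pics/crop6.png

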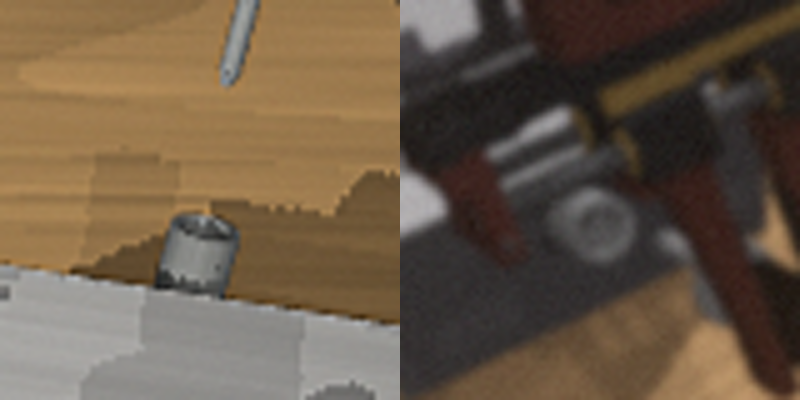

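The crop shows the tip at top (458.6,206.4) and scene (265.6,314). The mouth is at top (454,235.4) and scene (253,311). All are within about 1 px of my model.

servo_tool(
  hand=[10,10,10,10,10],
  xyz=[
    [-10,0,-9],
    [-20,0,-17],
    [-30,0,-26],
    [-30,0,-26],
    [-30,0,-26],
  ],
  turn=[
    [0,0,0],
    [0,0,0],
    [0,0,0],
    [0,0,0],
    [0,0,0],
  ],
)

```text
time: 12.68
tcp_pos: [0.6742, -0.23, 0.1881]
tcp_rot: [0.065, 0.939, -0.022, 0.336]
force: [0.6, -0.0, -1.0]
gripper_width: 0.201
gripper_force: 30.0
```

```bash
python3 - <<'E'
from h import *
s=manip.observe();print(s["qpos"].round(3),s["joint_velocities"].round(3));print(delta(MOUTH+.02*u()),delta(MOUTH-.0*u()))
E
```

```text
[ 0.119  0.348  0.203  2.069 -1.302  0.17   2.959] [ 0.007  0.001 -0.002 -0.004 -0.005  0.001  0.   ]
(array([-0.7, -2.6, -2.8]), array([-0.17, -0.59, -0.14])) (array([-15.9,  -0.5, -15.7]), array([-0.17, -0.59, -0.14]))
```

```bash
cat >> h.py <<'E'
def goal(tip,yaw=-8,el=40,roll=0):
    a=u(yaw,el); z=R.from_rotvec(np.radians(roll)*a).apply(-u(yaw,el+90)); x=-a; M=np.c_[x,np.cross(z,x),z]
    return tip+.14*a+.019*z, R.from_matrix(M)
def delta(tip,yaw=-8,el=40,roll=0):
    s=manip.observe(); p,r=goal(tip,yaw,el,roll); q=R.from_quat(s["tcp_rot"])
    return ((p-s["tcp_pos"])*1000).round(1), np.degrees((r*q.inv()).as_rotvec()).round(2)
E
python3 - <<'E'
from h import *
for r in(20,-20): print(r,goal(MOUTH,roll=r)[1].as_matrix()[:,2])
g=np.array([.68,-.235,.27])
for el,r in((10,0),(10,-20),(10,20)): print(el,r,delta(g-.14*u(-8,el),-8,el,r))
E
```

```text
20 [ 0.64574447  0.2546279  -0.71984631]
-20 [ 0.55054446 -0.42275535 -0.71984631]
10 0 (array([ 9.1, -5.4, 63.2]), array([ 3.97, 29.12, -0.11]))
10 -20 (array([  8. , -11.8,  64.3]), array([-14.26,  31.36,  -8.56]))
10 20 (array([ 9.8,  1. , 64.3]), array([22.12, 26.28,  8.34]))
```

servo_tool(
  hand=[10,10,10,10,10,10,10,10],
  xyz=[
    [15,-2,20],
    [15,-4,40],
    [12,-5,63],
    [9,-5,63],
    [8,-8,64],
    [8,-12,64],
    [8,-12,64],
    [8,-12,64],
  ],
  turn=[
    [1,8,0],
    [2,16,0],
    [3,24,0],
    [4,29,0],
    [-5,30,-4],
    [-14.3,31.4,-8.6],
    [-14.3,31.4,-8.6],
    [-14.3,31.4,-8.6],
  ],
)

```text
time: 13.68
tcp_pos: [0.6814, -0.2428, 0.2515]
tcp_rot: [0.085, 0.977, -0.179, 0.073]
force: [0.1, -1.8, 0.5]
gripper_width: 0.206
gripper_force: 30.0
```

```bash
python3 - <<'E'
from h import *
s=manip.observe();print(s["qpos"].round(3));g=np.array([.68,-.235,.27]);
print(delta(g-.14*u(-8,10),-8,10,-20));print(delta(MOUTH+.06*u(),-8,25,-20),delta(MOUTH+.05*u(),-8,40,-20))
E
```

```text
[-0.555  0.624  0.991  1.647 -0.24   0.901  1.805]
(array([0.8, 0.9, 0.9]), array([ 0.03, -0.04,  0.18]))
(array([ 36.4,  -2.7, -73. ]), array([ -2.09, -14.89,   0.18])) (array([ 13.2,   0.6, -46.1]), array([ -4.2 , -29.74,   0.18]))
```

servo_tool(
  hand=[10,10,10,10,10,10],
  xyz=[
    [4,0,0],
    [8,0,-5],
    [12,0,-15],
    [13,0.6,-25],
    [13,0.6,-25],
    [13,0.6,-25],
  ],
  turn=[
    [-1,-7,0],
    [-2,-14,0],
    [-3,-21,0],
    [-4.2,-29.7,0.2],
    [-4.2,-29.7,0.2],
    [-4.2,-29.7,0.2],
  ],
)

```text
time: 14.42
tcp_pos: [0.6929, -0.2452, 0.2268]
tcp_rot: [0.127, 0.919, -0.187, 0.325]
force: [2.7, -4.8, 3.6]
gripper_width: 0.207
gripper_force: 30.0
```

```bash
python3 - <<'E'
from h import *
s=manip.observe();print(s["qpos"].round(3));
print(delta(MOUTH+.05*u(),-8,40,-20),delta(MOUTH+.02*u(),-8,40,-20))
E
```

```text
[-0.743  0.587  1.119  2.059 -1.065  0.169  2.407]
(array([  1.7,   3. , -21.4]), array([-0.06,  0.09,  0.31])) (array([-21. ,   6.2, -40.6]), array([-0.06,  0.09,  0.31]))
```

The wrist is stuck at its joint-6 limit at this tilt. I will set the stick back in its rest and regrasp it with the tool leaning 25° relative to the stick, so insertion needs much less tool tilt.

```bash
python3 - <<'E'
from h import *
s=manip.observe();q=R.from_quat(s["tcp_rot"]);r=R.from_quat([.148,.989,0,0])
print((1000*(np.array([.5265,.2265,.172])-s["tcp_pos"])).round(1),np.degrees((r*q.inv()).as_rotvec()).round(2))
E
```

```text
[-166.4  471.7  -54.8] [27.32 34.48 -1.26]
```

servo_tool(
  hand=[10,10,10,10,10,10,10,10],
  xyz=[
    [5,10,30],
    [0,50,40],
    [-20,105,40],
    [-45,160,35],
    [-70,215,25],
    [-95,270,10],
    [-120,325,0],
    [-140,380,0],
  ],
  turn=[
    [3.4,4.3,0],
    [6.8,8.6,-0.3],
    [10.2,12.9,-0.5],
    [13.7,17.2,-0.6],
    [17.1,21.6,-0.8],
    [20.5,25.9,-1],
    [24,30.2,-1.1],
    [27.3,34.5,-1.3],
  ],
)

```text
time: 15.42
tcp_pos: [0.5535, 0.1374, 0.2267]
tcp_rot: [0.148, 0.989, 0.003, -0.002]
force: [1.1, -0.6, -0.8]
gripper_width: 0.201
gripper_force: 30.0
```

servo_tool(
  hand=[10,10,10,10,10],
  xyz=[
    [-13,45,0],
    [-26,92,0],
    [-26,92,-25],
    [-26,92,-25],
    [-26,92,-25],
  ],
  turn=[
    [0,0,0],
    [0,0,0],
    [0,0,0],
    [0,0,0],
    [0,0,0],
  ],
)

```text
time: 16.05
tcp_pos: [0.5293, 0.2278, 0.2025]
tcp_rot: [0.148, 0.989, 0.001, 0.0]
force: [-0.2, 0.2, -0.3]
gripper_width: 0.207
gripper_force: 30.0
```

```bash
python3 - <<'E'
from h import *
s=manip.observe();q=R.from_quat(s["tcp_rot"]);r=R.from_quat([.148,.989,0,0])
print(s["qpos"].round(3),(1000*(np.array([.5265,.2265,.042])-s["tcp_pos"])).round(1),np.degrees((r*q.inv()).as_rotvec()).round(2))
im=capture("wrist");save("w6",im);im=im.astype(int)
for rr in (60,177): print([int(x) for x in im[rr,270:370].sum(1)//3][::3])
E
```

```text
[-1.382  0.728  1.337  1.871 -0.773  1.194  1.498] [  -2.8   -1.3 -160.5] [-0.16  0.04 -0.03]
[129, 128, 128, 128, 128, 129, 128, 129, 129, 127, 126, 124, 123, 90, 102, 125, 147, 163, 170, 146, 126, 135, 142, 130, 126, 124, 123, 123, 122, 122, 122, 120, 120, 121]
[132, 130, 96, 96, 87, 81, 88, 95, 104, 113, 117, 123, 128, 134, 141, 146, 148, 152, 153, 152, 150, 151, 156, 154, 148, 147, 143, 139, 126, 122, 124, 124, 126, 127]
```

servo_tool(
  hand=[10,10,10,10,10,10,10,10],
  xyz=[
    [-3,-1,-40],
    [-3,-1,-80],
    [-3,-1,-115],
    [-3,-1,-135],
    [-3,-1,-148],
    [-3,-1,-156],
    [-3,-1,-160],
    [-3,-1,-160],
  ],
  turn=[
    [0,0,0],
    [0,0,0],
    [0,0,0],
    [0,0,0],
    [0,0,0],
    [0,0,0],
    [0,0,0],
    [0,0,0],
  ],
)

```text
time: 17.1
tcp_pos: [0.5258, 0.2288, 0.0421]
tcp_rot: [0.146, 0.989, 0.001, 0.0]
force: [-1.0, -1.6, 2.7]
gripper_width: 0.2
gripper_force: 30.0
```

servo_tool(
  hand=[45,45,45,45,45],
  xyz=[
    [0,0,0],
    [0,0,0],
    [0,0,0],
    [0,0,20],
    [0,0,60],
  ],
  turn=[
    [0,0,0],
    [0,0,0],
    [0,0,0],
    [0,0,0],
    [0,0,0],
  ],
)

```text
time: 17.73
tcp_pos: [0.5246, 0.2285, 0.102]
tcp_rot: [0.146, 0.989, -0.0, -0.001]
force: [1.4, 0.6, 0.9]
gripper_width: 0.513
gripper_force: 0.0
```

```bash
cat >> h.py <<'E'
# general: stick axis (yaw,el), tool leaning tau relative to the stick's normal
def pose(grip,yaw,el,tau):
    a=u(yaw,el); z=-u(yaw,el-tau+90); xx=-u(yaw,el-tau); M=np.c_[xx,np.cross(z,xx),z]
    return grip+.019*z, R.from_matrix(M)
def dl(grip,yaw,el,tau):
    s=manip.observe(); p,r=pose(grip,yaw,el,tau); q=R.from_quat(s["tcp_rot"])
    return ((p-s["tcp_pos"])*1000).round(1), np.degrees((r*q.inv()).as_rotvec()).round(2)
E
python3 - <<'E'
from h import *
s=manip.observe();print(s["qpos"].round(3),s["gripper_width"],s["tcp_pos"])
g=np.array([.5265,.2265,.061]);print(dl(g+[0,0,.1],-17.1,0,25),dl(g,-17.1,0,25))
a,b,c=capture("top"),capture("scene"),capture("wrist"); save("w7",c)
x=cv2.resize(b[140:260,330:430],(400,480),interpolation=2);save("crop7",np.hstack([x,cv2.resize(c[60:300,230:430],(400,480),interpolation=2)]))
E
```

```text
[-1.308  0.816  1.186  1.958 -0.904  1.036  1.583] 0.5132014121243865 [0.52457558 0.22847576 0.10200278]
(array([-5.8,  0.4, 41.8]), array([ 7.28, 23.8 , -0.28])) (array([ -5.8,   0.4, -58.2]), array([ 7.28, 23.8 , -0.28]))
```

View pics/crop7.png

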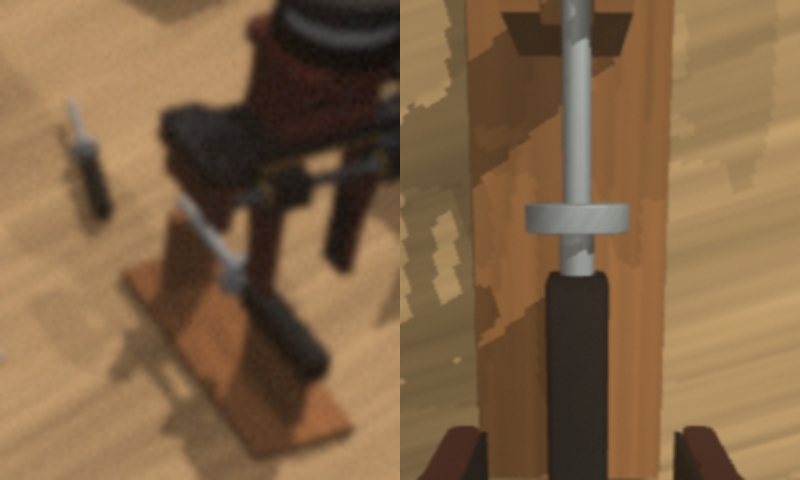

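The stick lies properly back in the rest, its rod in the notch and its handle centred between the fingers. That was the tenth picture, so from here I use numbers only.

servo_tool(
  hand=[45,45,45,45,45,45,45,45],
  xyz=[
    [-2,1,15],
    [-5,2,20],
    [-7,2.5,10],
    [-7,2.5,-10],
    [-7,2.5,-30],
    [-7,2.5,-48],
    [-7,2.5,-58],
    [-7,2.5,-58],
  ],
  turn=[
    [2.3,7.6,0],
    [4.6,15.3,0],
    [7.2,23.9,0],
    [7.2,23.9,0],
    [7.2,23.9,0],
    [7.2,23.9,0],
    [7.2,23.9,0],
    [7.2,23.9,0],
  ],
)

```text
time: 18.88
tcp_pos: [0.5175, 0.2317, 0.0427]
tcp_rot: [0.142, 0.966, 0.032, -0.214]
force: [0.9, 0.0, 0.4]
gripper_width: 0.511
gripper_force: 0.0
```

servo_tool(
  hand=[10,10,10,10,10,10],
  xyz=[
    [0,0,0],
    [0,0,0],
    [0,0,0],
    [0,0,0],
    [0,0,0],
    [0,0,0],
  ],
  turn=[
    [0,0,0],
    [0,0,0],
    [0,0,0],
    [0,0,0],
    [0,0,0],
    [0,0,0],
  ],
)

```text
time: 19.62
tcp_pos: [0.5184, 0.2309, 0.0436]
tcp_rot: [0.143, 0.966, 0.032, -0.214]
force: [0.5, -3.2, 4.7]
gripper_width: 0.2
gripper_force: 30.0
```

```bash
python3 - <<'E'
from h import *
s=manip.observe();print(s["qpos"].round(3),s["tcp_pos"].round(4),s["gripper_width"]*88)
q=R.from_quat(s["tcp_rot"]);T=q.as_matrix();print(T.round(3));print("grip",s["tcp_pos"]-.019*T[:,2])
print("tilt",np.degrees(np.arctan2(T[2,0],np.hypot(*T[:2,0]))))
E
```

```text
[-0.962  0.973  0.946  1.718 -0.917  1.41   1.626] [0.5184 0.2309 0.0436] 17.630641507767628
[[-0.868  0.29  -0.404]
 [ 0.262  0.957  0.123]
 [ 0.422  0.001 -0.906]]
grip [0.52609649 0.2286106  0.06083181]
tilt 24.98266200147648
```

servo_tool(
  hand=[10,10,10,10,10],
  xyz=[
    [0,0,15],
    [0,0,50],
    [0,0,100],
    [0,0,150],
    [0,0,150],
  ],
  turn=[
    [0,0,0],
    [0,0,0],
    [0,0,0],
    [0,0,0],
    [0,0,0],
  ],
)

```text
time: 20.25
tcp_pos: [0.5203, 0.2314, 0.1973]
tcp_rot: [0.142, 0.966, 0.034, -0.211]
force: [-0.6, 0.2, -1.3]
gripper_width: 0.202
gripper_force: 30.0
```

```bash
python3 - <<'E'
from h import *
print(manip.observe()["qpos"].round(3),dl(MOUTH+.18*u(),-8,40,25),pose(MOUTH+.18*u(),-8,40,25)[0])
E
```

```text
[-1.023  0.796  1.073  1.639 -0.78   1.602  1.518] (array([ 161.2, -465.2,   -2.9]), array([ -8.84, -38.73,   8.37])) [ 0.68141579 -0.23377469  0.19434918]
```

servo_tool(
  hand=[10,10,10,10,10,10,10,10],
  xyz=[
    [10,-40,20],
    [30,-90,40],
    [52,-142,45],
    [74,-194,50],
    [96,-246,50],
    [118,-298,50],
    [136,-350,50],
    [150,-402,45],
  ],
  turn=[
    [0,0,0],
    [-1,-4.8,1],
    [-2.2,-9.7,2.1],
    [-3.3,-14.5,3.2],
    [-4.4,-19.3,4.2],
    [-5.5,-24.2,5.3],
    [-6.6,-29,6.3],
    [-7.7,-34,7.3],
  ],
)

```text
time: 21.25
tcp_pos: [0.6688, -0.1717, 0.2377]
tcp_rot: [0.079, 0.993, -0.005, 0.087]
force: [0.8, -0.1, -1.3]
gripper_width: 0.201
gripper_force: 30.0
```

servo_tool(
  hand=[10,10,10,10,10],
  xyz=[
    [6,-35,-15],
    [11,-63,-30],
    [11,-63,-48],
    [11,-63,-48],
    [11,-63,-48],
  ],
  turn=[
    [-1.1,-4.7,1.1],
    [-1.1,-4.7,1.1],
    [-1.1,-4.7,1.1],
    [-1.1,-4.7,1.1],
    [-1.1,-4.7,1.1],
  ],
)

```text
time: 21.88
tcp_pos: [0.6798, -0.2321, 0.1901]
tcp_rot: [0.069, 0.989, -0.01, 0.127]
force: [1.2, 0.3, 0.0]
gripper_width: 0.203
gripper_force: 30.0
```

```bash
cat > chk.py <<'E'
from h import *
s=manip.observe();print(s["time"],s["qpos"].round(3));print(dl(MOUTH+.18*u(),-8,40,25))
for k in (.165,.14,.1,.06): print(k,dl(MOUTH+k*u(),-8,40,25))
q=R.from_quat(s["tcp_rot"]).as_matrix(); t=np.radians(25); ax=q@np.array([np.cos(t),0,np.sin(t)])  # tip direction
g=s["tcp_pos"]-.019*q[:,2]; d=g+.14*ax-MOUTH; U=u(); print("axis err deg",np.degrees(np.cross(-ax,U)).round(2),"tip along",(d@U*1000).round(1),"tip off-axis",((d-(d@U)*U)*1000).round(1))
for n in("top","scene"):
    c=cam(n);im=capture(n);save(f"{n}_{s['time']:.2f}",im);print(n,"mouth",proj(c,MOUTH).round(1),"tip",proj(c,g+.14*ax).round(1),"col",proj(c,g+.06*ax).round(1))
E
python3 chk.py
```

```text
21.875 [-0.425  0.672  1.031  1.745 -0.84   0.911  2.355]
(array([ 1.6, -1.7,  4.2]), array([ 0.09, -0.39, -0.01]))
0.165 (array([-9.7, -0.1, -5.4]), array([ 0.09, -0.39, -0.01]))
0.14 (array([-28.7,   2.6, -21.5]), array([ 0.09, -0.39, -0.01]))
0.1 (array([-59. ,   6.8, -47.2]), array([ 0.09, -0.39, -0.01]))
0.06 (array([-89.4,  11.1, -72.9]), array([ 0.09, -0.39, -0.01]))
axis err deg [ 0.01 -0.38 -0.08] tip along 36.0 tip off-axis [ 0.9  1.1 -0.9]
top mouth [453.4 235.5] tip [457.6 217.4] col [469.1 175.2]
scene mouth [252.1 311.1] tip [258.1 314.4] col [271.5 322.4]
```

```bash
cat > seg.py <<'E'
from h import *
import glob,os
for n in("top","scene"):
    f=max(glob.glob(f"pics/{n}_*.png"),key=os.path.getmtime);im=cv2.imread(f)
    m=im.astype(int); sat=m.max(2)-m.min(2)
    x0,y0=(445,190) if n=="top" else (240,298)
    h,w=(58,34) if n=="top" else (30,44)
    for r in range(y0,y0+h,2 if n=="top" else 1): print(r,''.join(' .:*#'[min(4,int(m[r,x].max())//45)] if sat[r,x]<26 else '-' for x in range(x0,x0+w)))
E
python3 seg.py
```

```text
190     ::::::::::::::::::::::::::::::
192      .::::::::::::::::::::::::::::
194       .:::::::::::::::::::::::::::
196        .::::::::::::::::::::::::::
198         .:::::::::::::::::::::::::
200           ::::::::::::::::::::::::
202            :::::::::::::::::::::::
204             ::::::::::::::::::::::
206              :::::::::::::::::::::
208 ..            ::::::::::::::::::::
210 ...           .:::::::::::::::::::
212 ....           .::::::::::::::::::
214 .....           .:::::::::::::::::
216 ......           .::::::::::::::::
218 ......            ::::::::::::::::
220 .......           .:::::::::::::::
222 ........           .::::::::::::::
224 .........           :::::::::::...
226 ..........          .:::::::......
228 ..:.:.....           ::::::::.....
230 ::::**:::..          .:::..:......
232 .....:::**..          ::..........
234 ......::::..          .:..........
236 :......::....         .::.........
238 ..:..:::.....          :..........
240 ........ .....         ...........
242 ..............         ..........-
244 ...............         .......---
246 ....
[... 795 characters left out ...]
             ...---
314 . ...................--            ....-----
315    ..................--.           ...------
316 . . ...................           ....------
317 .............. ........         ......:-----
318 ............  ..........     ...-......-----
319 ..............................-----....-----
320 ..............................-----... .----
321 .... ........................-.--.--.   ..--
322 ..... ........................----...     ..
323  ...................---.......----.-.       
324 ...................----........------.      
325 .................------:........-.--..      
326 ...............---------.:.....------.      
327 .............-----------:.:....------..
```

servo_tool(
  hand=[10,10,10,10,10],
  xyz=[
    [-5,-1,0],
    [-10,-0.1,-5.4],
    [-16,0.7,-10],
    [-21,1.4,-15],
    [-21,1.4,-15],
  ],
  turn=[
    [0,-0.4,0],
    [0,-0.4,0],
    [0,-0.4,0],
    [0,-0.4,0],
    [0,-0.4,0],
  ],
)

```text
time: 22.6
tcp_pos: [0.6575, -0.2321, 0.1746]
tcp_rot: [0.07, 0.989, -0.01, 0.13]
force: [-0.1, -1.0, -0.2]
gripper_width: 0.201
gripper_force: 30.0
```

```bash
python3 chk.py
```

```text
22.6 [-0.431  0.65   1.021  1.814 -0.857  0.857  2.396]
(array([23.9, -1.6, 19.7]), array([ 0.08, -0.02,  0.13]))
0.165 (array([12.5, -0. , 10.1]), array([ 0.08, -0.02,  0.13]))
0.14 (array([-6.5,  2.6, -6. ]), array([ 0.08, -0.02,  0.13]))
0.1 (array([-36.8,   6.9, -31.7]), array([ 0.08, -0.02,  0.13]))
0.06 (array([-67.1,  11.1, -57.4]), array([ 0.08, -0.02,  0.13]))
axis err deg [-0.03 -0.01  0.04] tip along 9.0 tip off-axis [-0.4 -1.5  0.2]
top mouth [453.4 235.5] tip [455.5 231.3] col [467.  190.4]
scene mouth [252.1 311.1] tip [252.6 312. ] col [264.8 319.3]
```

servo_tool(
  hand=[10,10,10,10,10],
  xyz=[
    [-3,2.2,-2.5],
    [-8,2.9,-7.5],
    [-15,3.8,-13],
    [-21.6,4.7,-18.8],
    [-21.6,4.7,-18.8],
  ],
  turn=[
    [0,0,0],
    [0,0,0],
    [0,0,0],
    [0,0,0],
    [0,0,0],
  ],
)

```text
time: 23.32
tcp_pos: [0.6357, -0.2274, 0.1558]
tcp_rot: [0.07, 0.989, -0.01, 0.13]
force: [-0.7, 0.0, -0.1]
gripper_width: 0.208
gripper_force: 30.0
```

```bash
python3 chk.py; python3 -c "
from h import *
s=manip.observe();print(s['force'],s['ft_torque'])"
```

```text
23.325 [-0.437  0.634  1.006  1.882 -0.878  0.804  2.434]
(array([45.8, -6.4, 38.6]), array([ 0.07, -0.03,  0.14]))
0.165 (array([34.4, -4.8, 28.9]), array([ 0.07, -0.03,  0.14]))
0.14 (array([15.4, -2.1, 12.9]), array([ 0.07, -0.03,  0.14]))
0.1 (array([-14.9,   2.2, -12.8]), array([ 0.07, -0.03,  0.14]))
0.06 (array([-45.3,   6.4, -38.6]), array([ 0.07, -0.03,  0.14]))
axis err deg [-0.04 -0.02  0.05] tip along -20.2 tip off-axis [-0.1  0.1  0.2]
top mouth [453.4 235.5] tip [450.7 245.2] col [461.7 205.6]
scene mouth [252.1 311.1] tip [249.4 309.4] col [260.9 316.2]
[ 0.75769446  0.4894092  -0.69272822] [0.06937857 0.28157952 0.03879312]
```

servo_tool(
  hand=[10,10,10,10,10,10,10],
  xyz=[
    [-8,1.2,-7],
    [-15,2.2,-13],
    [-22,3.2,-19],
    [-28,4.1,-24],
    [-34,4.9,-29],
    [-38,5.4,-32.3],
    [-38,5.4,-32.3],
  ],
  turn=[
    [0,0,0],
    [0,0,0],
    [0,0,0],
    [0,0,0],
    [0,0,0],
    [0,0,0],
    [0,0,0],
  ],
)

```text
time: 24.3
tcp_pos: [0.5983, -0.2222, 0.1239]
tcp_rot: [0.07, 0.989, -0.01, 0.13]
force: [1.1, -1.0, -0.7]
gripper_width: 0.202
gripper_force: 30.0
```

```bash
python3 chk.py | grep -v "^0.1"
```

```text
24.3 [-0.43   0.609  0.968  1.991 -0.925  0.712  2.513]
(array([ 83.1, -11.6,  70.4]), array([0.1 , 0.01, 0.13]))
0.06 (array([-7.9,  1.2, -6.7]), array([0.1 , 0.01, 0.13]))
axis err deg [-0.02  0.03  0.03] tip along -69.6 tip off-axis [ 0.   0.1 -0. ]
top mouth [453.4 235.5] tip [444.4 267.9] col [454.8 230.4]
scene mouth [252.1 311.1] tip [243.2 305.8] col [253.6 312. ]
```

Deep in with no contact force. Next I creep to the stop.

servo_tool(
  hand=[10,10,10,10],
  xyz=[
    [-3,0.4,-2.5],
    [-5.5,0.8,-4.6],
    [-7.5,1.1,-6.3],
    [-7.5,1.1,-6.3],
  ],
  turn=[
    [0,0,0],
    [0,0,0],
    [0,0,0],
    [0,0,0],
  ],
)

```text
time: 24.9
tcp_pos: [0.5919, -0.2213, 0.1184]
tcp_rot: [0.07, 0.989, -0.01, 0.131]
force: [2.2, -0.5, 1.0]
gripper_width: 0.2
gripper_force: 30.0
```

servo_tool(
  hand=[10,10],
  xyz=[
    [-1.5,0.2,-1.3],
    [-1.5,0.2,-1.3],
  ],
  turn=[
    [0,0,0],
    [0,0,0],
  ],
)

```text
time: 25.15
tcp_pos: [0.592, -0.2214, 0.1183]
tcp_rot: [0.07, 0.989, -0.011, 0.133]
force: [4.3, 0.8, 6.7]
gripper_width: 0.202
gripper_force: 30.0
```

servo_tool(
  hand=[10,10,10,10,10,10,10,10],
  xyz=[
    [-1.2,0.2,-1],
    [-1.2,0.2,-1],
    [-1.2,0.2,-1],
    [-1.2,0.2,-1],
    [-1.2,0.2,-1],
    [-1.2,0.2,-1],
    [-1.2,0.2,-1],
    [-1.2,0.2,-1],
  ],
  turn=[
    [0,0,0],
    [0,0,0],
    [0,0,0],
    [0,0,0],
    [0,0,0],
    [0,0,0],
    [0,0,0],
    [0,0,0],
  ],
)

```text
time: 26.15
tcp_pos: [0.592, -0.2214, 0.1181]
tcp_rot: [0.07, 0.988, -0.011, 0.134]
force: [5.5, 0.6, 10.1]
gripper_width: 0.2
gripper_force: 30.0
```

```bash
python3 chk.py | tail -4;python3 -c "
from h import *
s=manip.observe();print(s['force'],s['ft_torque'])"
```

```text
0.06 (array([-1.6,  0.4, -0.9]), array([0.21, 0.41, 0.09]))
axis err deg [ 0.08  0.43 -0.02] tip along -78.3 tip off-axis [ 0.8 -0.3 -1. ]
top mouth [453.4 235.5] tip [443.4 271.4] col [453.7 234.5]
scene mouth [252.1 311.1] tip [242.2 305.9] col [252.4 311.6]
[ 5.01494816  0.498712   11.23271709] [ 0.17479062 -1.17913383  0.02995098]
```

servo_tool(
  hand=[10,10,10,10,10,10,10,10],
  xyz=[
    [-1.5,0.1,0.2],
    [-1.5,0.1,0.2],
    [-1.5,0.1,0.2],
    [-1.5,0.1,0.2],
    [-1.5,0.1,0.2],
    [-1.5,0.1,0.2],
    [-1.5,0.1,0.2],
    [-1.5,0.1,0.2],
  ],
  turn=[
    [0,0.3,0],
    [0,0.3,0],
    [0,0.3,0],
    [0,0.3,0],
    [0,0.3,0],
    [0,0.3,0],
    [0,0.3,0],
    [0,0.3,0],
  ],
)

```text
time: 27.25
tcp_pos: [0.5917, -0.2214, 0.1184]
tcp_rot: [0.07, 0.989, -0.011, 0.132]
force: [9.5, -0.9, 5.2]
gripper_width: 0.205
gripper_force: 30.0
```

```bash
python3 chk.py | tail -4;python3 -c "
from h import *
s=manip.observe();print(s['force'],s['ft_torque'])"
```

```text
0.06 (array([-1.3,  0.4, -1.2]), array([0.27, 0.2 , 0.08]))
axis err deg [ 0.09  0.23 -0.07] tip along -78.3 tip off-axis [ 0.3 -0.4 -0.4]
top mouth [453.4 235.5] tip [443.5 271.7] col [453.8 234.6]
scene mouth [252.1 311.1] tip [242.  305.5] col [252.3 311.4]
[10.26749892 -1.00277782  4.28131355] [-0.14338401 -2.1941235  -0.0394462 ]
```

servo_tool(
  hand=[10,10,10,10,10,10,10,10],
  xyz=[
    [3,-0.4,2],
    [12,-1.6,9.5],
    [24,-3.3,19.6],
    [38,-5.2,31.5],
    [52,-7.2,43.3],
    [66,-9.2,55.2],
    [80,-11.2,67],
    [92,-12.9,77],
  ],
  turn=[
    [0,0,0],
    [0,0,0],
    [0,0,0],
    [0,0,0],
    [0,0,0],
    [0,0,0],
    [0,0,0],
    [0,0,0],
  ],
)

```text
time: 28.35
tcp_pos: [0.6796, -0.2335, 0.1933]
tcp_rot: [0.07, 0.989, -0.011, 0.128]
force: [0.1, -0.0, 0.1]
gripper_width: 0.203
gripper_force: 30.0
```

```bash
cat > fin.py <<'E'
from h import *
s=manip.observe(); print(s["qpos"].round(3),s["force"].round(1))
TILE=np.array([.5275,.0185,.126])
for yaw in (-8,-17):
    g=TILE+.14*u(yaw,0); print(yaw,dl(g,yaw,0,25),pose(g,yaw,0,25)[0].round(3))
E
python3 chk.py | grep axis; python3 fin.py
```

```text
axis err deg [-0.01 -0.3  -0.03] tip along 38.0 tip off-axis [-0.7  0.   0.8]
[-0.426  0.669  1.035  1.741 -0.838  0.913  2.353] [-0.7 -0.  -0.2]
-8 (array([-22.5, 233.8, -85.2]), array([ 5.78, 39.41, -0.04])) [0.658 0.    0.109]
-17 (array([-27. , 213.6, -85.2]), array([ 8.86, 38.88, -8.68])) [ 0.654 -0.02   0.109]
```

```bash
python3 - <<'E'
from h import *
import pickle
def tile(f,c,x0,y0,x1,y1):
    m=cv2.imread(f).astype(int); w=((m.max(2)-m.min(2)<45)&(m.min(2)>120)).astype(np.uint8); k=np.zeros_like(w);k[y0:y1,x0:x1]=w[y0:y1,x0:x1]
    n,l,st,ce=cv2.connectedComponentsWithStats(k);i=1+np.argmax(st[1:,4]); 
    pts=np.argwhere(l==i)[:,::-1].astype(np.float32);r=cv2.minAreaRect(pts);print(f,st[i],r,onz(c,r[0],.006).round(4))
tile("pics/w2.png",pickle.load(open("w2.pkl","rb")),420,110,545,225)
tile("pics/top0.png",cam("top"),295,220,360,280)
tile("pics/w1.png",pickle.load(open("w1.pkl","rb")),0,0,640,280)
E
```

```text
pics/w2.png [ 442  123   86   89 4051] ((485.33160400390625, 166.84381103515625), (61.65666580200195, 68.63751983642578), 54.162349700927734) [0.5273 0.0195 0.006 ]
pics/top0.png [305 229  45  44 784] ((327.1302185058594, 250.6943359375), (37.779151916503906, 38.82345199584961), 79.3803482055664) [0.5274 0.0184 0.006 ]
pics/w1.png [249 203  43  15 109] ((269.8999938964844, 210.3000030517578), (44.27189254760742, 2.5298213958740234), 18.434946060180664) [0.3786 0.0885 0.006 ]
```

servo_tool(
  hand=[10,10,10,10,10,10,10,10],
  xyz=[
    [5,0,25],
    [5,30,35],
    [0,70,35],
    [-8,110,30],
    [-16,150,20],
    [-22,185,10],
    [-27,213,0],
    [-27,213,0],
  ],
  turn=[
    [0,0,0],
    [1.4,6.4,-1.4],
    [2.9,12.9,-2.9],
    [4.4,19.4,-4.3],
    [5.9,25.9,-5.8],
    [7.4,32.4,-7.2],
    [8.9,38.9,-8.7],
    [8.9,38.9,-8.7],
  ],
)

```text
time: 29.45
tcp_pos: [0.652, -0.0186, 0.1898]
tcp_rot: [0.144, 0.965, 0.032, -0.217]
force: [0.6, -1.3, -1.0]
gripper_width: 0.204
gripper_force: 30.0
```

```bash
python3 fin.py
```

```text
[-0.502  0.944  0.998  1.322 -0.696  1.718  1.781] [ 0.6 -1.3 -1. ]
-8 (array([  6.2,  18.7, -81. ]), array([-0.07, -0.3 ,  8.92])) [0.658 0.    0.109]
-17 (array([  1.7,  -1.5, -81. ]), array([-0.1 , -0.29, -0.08])) [ 0.654 -0.02   0.109]
```

servo_tool(
  hand=[10,10,10,10,10,10,10],
  xyz=[
    [1.5,-1,-30],
    [1.5,-1,-60],
    [1.5,-1,-80.5],
    [1.5,-1,-80.5],
    [1.5,-1,-80.5],
    [1.5,-1,-80.5],
    [1.5,-1,-80.5],
  ],
  turn=[
    [0,-0.3,0],
    [0,-0.3,0],
    [0,-0.3,0],
    [0,-0.3,0],
    [0,-0.3,0],
    [0,-0.3,0],
    [0,-0.3,0],
  ],
)

```text
time: 30.32
tcp_pos: [0.6538, -0.0216, 0.113]
tcp_rot: [0.145, 0.966, 0.033, -0.212]
force: [0.5, 0.2, -0.6]
gripper_width: 0.208
gripper_force: 30.0
```

```bash
python3 fin.py; python3 - <<'E'
from h import *
s=manip.observe();q=R.from_quat(s["tcp_rot"]).as_matrix();t=np.radians(25);ax=q@np.array([np.cos(t),0,np.sin(t)]);g=s["tcp_pos"]-.019*q[:,2]
print("tip",g+.14*ax,"ax",ax)
for n in("top","scene"):
    c=cam(n);im=capture(n);save(n+"_fin",im);print(n,"tip",proj(c,g+.14*ax).round(1),"col",proj(c,g+.06*ax).round(1),"mid",proj(c,g+.1*ax).round(1))
    a=proj(c,g+.14*ax).astype(int);m=im.astype(int);sat=m.max(2)-m.min(2)
    for r in range(a[1]-(26 if n=="top" else 12),a[1]+(10 if n=="top" else 16)): print(r,a[0]-14,''.join('%X'%min(15,(m[r,x].max()//16)) if sat[r,x]<28 else '-' for x in range(a[0]-14,a[0]+30)))
E
```

```text
[-0.492  1.015  0.961  1.376 -0.744  1.606  1.811] [ 0.5  0.2 -0.6]
-8 (array([ 4.4, 21.8, -4.2]), array([-0.09,  0.27,  9.13])) [0.658 0.    0.109]
-17 (array([-0.1,  1.6, -4.2]), array([-0.07,  0.27,  0.13])) [ 0.654 -0.02   0.109]
tip [0.52762597 0.01721412 0.12966943] ax [-0.95562509  0.29455538 -0.00421982]
top tip [328.2 235.7] col [341.8 194.8] mid [335.1 215. ]
209 314 ----------------------BB96------------------
210 314 ----------------------BA86------------------
211 314 ---------------------ABA75------------------
212 314 ---------------------AB96-------------------
213 314 ---------------------BA86-------------------
214 314 --------------------ABA75-------------------
215 314 --------------------AB96--------------------
216 314 --------------------BB86--------------------
217 314 -------------------ABA75--------------------
218 314 -------------------AB96---------------------
219 314 -------------------BB86---------------------
220 314 ------------------ABA75---------------------
221 314 ------------------AB96----------------------
222 314 ------------------BA86---------
[... 2023 characters left out ...]
-----------
244 324 ---------------79A--------------------------
245 324 ---------------789--------------------------
246 324 ----------------789-------------------------
247 324 ----------------7799------------------------
248 324 -----------------789------------------------
249 324 -----------------7799-----------------------
250 324 ------------------789-----------------------
251 324 -------------------789----------------------
252 324 -------------------7899---------------------
253 324 --------------------789---------------------
254 324 --------------------789A--------------------
255 324 ---------------------789--------------------
256 324 ----------------------789-------------------
```

servo_tool(
  hand=[10,10,10,10,10,10,10,10],
  xyz=[
    [0,1.5,-4],
    [0,1.5,-4],
    [0,1.5,-4],
    [0,1.5,-4],
    [0,1.5,-4],
    [0,1.5,-4],
    [0,1.5,-4],
    [0,1.5,-4],
  ],
  turn=[
    [0,0.25,0],
    [0,0.25,0],
    [0,0.25,0],
    [0,0.25,0],
    [0,0.25,0],
    [0,0.25,0],
    [0,0.25,0],
    [0,0.25,0],
  ],
)

```text
time: 31.42
tcp_pos: [0.6534, -0.02, 0.1082]
tcp_rot: [0.145, 0.965, 0.033, -0.215]
force: [0.7, -0.0, -0.5]
gripper_width: 0.203
gripper_force: 30.0
```

```bash
python3 - <<'E'
from h import *
s=manip.observe();q=R.from_quat(s["tcp_rot"]).as_matrix();t=np.radians(25);ax=q@np.array([np.cos(t),0,np.sin(t)]);g=s["tcp_pos"]-.019*q[:,2]
print("tip",(g+.14*ax).round(4),"ax",ax.round(4),abs(s["joint_velocities"]).max(),s["force"].round(1),s["gripper_force"])
a=cv2.imread("pics/top1.png").astype(int);b=capture("top")[:,:,::-1].astype(int)
for im in(a,b):
    d=(im[262:305,405:500].max(2)<75); ys,xs=np.where(d); print(d.sum(),xs.mean(),ys.mean())
a0=cv2.imread("pics/top0.png").astype(int)
for n,(x,y) in dict(jar=(316,154),brush=(230,157),pliers=(456,146)).items(): print(n,abs(a0-b)[y-25:y+25,x-18:x+18].mean().round(1))
E
```

```text
tip [0.5273 0.0189 0.1256] ax [-0.9556  0.2946  0.0012] 0.0019921068988894446 [ 0.7 -0.  -0.5] 29.999189972877502
554 44.111913357400724 19.465703971119133
379 55.656992084432716 21.139841688654354
jar 32.1
brush 34.5
pliers 19.0
```

```bash
python3 - <<'E'
from h import *
a=cv2.imread("pics/top1.png").max(2);b=capture("top").max(2)
for r in range(240,306,3): print(r,*[''.join('%X'%(im[r,x]//16) for x in range(400,504,2)) for im in(a,b)])
E
```

```text
240 AAAAAAAAAAAAAAAAAB87777789A9976777777777777778777777 CCCCCCCCCCCCCCCCCD988898ABBBA87888888888888889999999
243 AABCBAABA99ABB88777777589998667777777777777777777777 CCCEDDCDCBACDD998888886ABBBA778888888888888888888888
246 AABBBA8BBBAAABBB9B8667246666547777777777777777667766 CCDDDBADCCCCCDDCADA778357778758888888888888888888888
249 AA3B9437BAAAAAAAAAAAAABBBBBB766677777777778777777777 CB4DA448DCCCCCCCCCCCCCCCDCDD977888889999999999999999
252 943BBABBBBBBBBBBBAAAAAAAAAAAAAAAABAAB975667777777777 B53DDCCCCCDDDCDDDCCCCCCCCCCCCCCCCDCC9876888888888888
255 447BBBBBBBBBBBAAAABBBABBAAAAAAAAAAAAAAAAAABBAAB86677 558DDDDDDDDDDCCCCCDDCCCCCCCCCCCCCCCC8888889999987888
258 44CBBBBBBBBBBBBBBBBBBBBBAAAAAAAAAAAAAAAAAAAAAAAAAAAB 55EDDDDDDDDDDDDDDDDDDDCCCCCCCCCCCCCC8888888888888889
261 44BBBBBBBBBBBBBBBBBBBBBBBBBBBBBBAAAAAAAAAAAAAAAA436B 55DCCCDDDDDDDDDDDDDDCDDDDDDDDDDCCCCC8888888888883389
264 43BBBBBBAAABAAABBBBBBBBBBBBBBBAAABBAAAAAAAAAAAAA559A 54DDDDDCCCCCCCCCDDDDDDDDDDDDCCCCCCCD8999998888894488
267 43BBBBBBBBBBBBBBAAAAAAAAAAABBAABBBBBBAA8888BAAAAAAA8 54DDDDDDCCDDDDDCCCCCCCCCCCCCCCCDDDD89889888988889888

[... 619 characters left out ...]
BBBBBBCCCBB84222345333333333988888888897
288 7BBBBBBBBBBBBBBBBBBBB9999AAAAA99753255447777AAAAAAB6 8DDDDDDDDDDDDCDDDDDDCBBBBBBBCBBB86323333988888888898
291 CBBBBBBBBBBBBBBBBBBBBBB999A9BBAA9A2245537AAAAAAAAAB5 EDDDDDDDDDDDCCDDDDDDDCCBBBBBCCCCB8113332988888888896
294 BABBBBBBBBBABBBBBBBBAAA9999BBAAAAB9997ABBAAAAAAAAA96 DCCCDDDDCCCCDDDDDDDDCCCBBBBDCCCCC9777699999899988888
297 BBBBBBBBBAAAABBBBBAAAABBAA9BAAAAAA999AAAAAAAAAAAAA87 DDDDDDDDCCCCCCDDCDCCCCCDBBBCCCCCC9777898888888989988
300 BBBBBBBBABBBBBBBBBAAAAAB999BAAAAAAAA99AAAAAAAAAAAA67 DDDDDDDCCDDDDDDDDCCCCCCCBBBCCCCCC8997788888899988889
303 B643BBBBBBBBBBBBAAABBBBBBBBAAAAAAAAAAAAAAAAAAAAAAA67 D744DCDDDDDDDDDCCCCCCCDCCCCCCCCCD8999888888989888878
```

Only the lighting differs: the bar is still in the catch, in the same place. I hand the job in.

```bash
python3 -c "
from bench import ticket
print(ticket.job_done())"
```

```text
the job is handed in; nothing more can be done
None
```

I closed the latch, seated the dipstick in the tube for over half a second and drew it out, then handed the job in with it held level and its tip about 120 mm above the white tile's middle; I set it back in its rest once to regrasp, the latch still read closed, and I gave the jar, brush and pliers only an inconclusive image check.

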